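Change the tube in a sealant gun and bring the rod up to its piston

ROBOT

A 7-joint arm with a two-finger parallel gripper is mounted at the origin on a cart in front of the work surface, level with it; the furniture and walls round the work are solid. World frame = base frame: x ahead of the robot, y to its left, z up, the work surface at z = 0. Lengths are in m, angles in rad, forces in N, time in s.
With the tool pointing down it reaches from about 0.425 to 0.925 m from the base axis. Payload 6.8 kg.
Tool frame: the origin (TCP) lies at the very end of the fingers, on their centre line; the grasp point (between the pads) lies 19 mm behind it; z points along the fingers, y is the line along which they close (so a half turn about z gives the same grasp; the last joint's range is limited). The gripper opens to 85 mm and grips with 20 to 120 N. Pads are 22 mm wide; open, the fingers measure 114 mm over their backs; the gripper's body (76 mm by 85 mm) begins 54 mm behind the grasp point. The pads swing forward as they close: fully open they stand 13 mm farther back than shut.
Start: joints at [-1.244, 0.477, 0.022, 1.555, -0.011, 1.109, -0.083], TCP at [0.284, 0.612, 0.231] pointing down, gripper open.
Joint ranges: [-2.96, 2.96], [-0.34, 2.1], [-1.41, 1.46], [0.24, 2.44], [-1.37, 4.51], [0.17, 1.92], [-2.96, 2.96]. Speed limits (rad/s): [2.39, 2.39, 3.14, 3.14, 3.14, 3.14, 3.14].

INTERFACE

Orientations are given as a unit quaternion [w, x, y, z].
In Python, from station import bot gives the robot as it stands.
- The arm moves only by the shell command python3 nudge.py 'ROWS' [FORCE]. ROWS is 1 to 20 rows, parted by a bar, with the numbers parted by commas; each row has 5 numbers: dx, dy, dz in shares of the most that a row can go, 1 being 50 mm, then a turn about the tool's z in fractions of the full range, 1 being 2 pi rad, then the opening from 0.0 (shut) to 1.0 (fully open); each row shifts and turns the commanded pose from where the row before left it, along the tool's axes as they then stand; what a row does not reach is not made up. A row lasts 1/10 s, in which the tool goes at most 0.05 m and 0.15 rad, less where a joint would pass 70% of its speed; a pose out of reach is approached as far as the arm can. The fingers move at their own pace and stop on an object; FORCE is the grip in N (left out, the last holds). Time passes only in rows, so rows that do not move let the fingers close. It prints the time, the measured TCP pose, the force, the opening and the grip force at its end. A shift or turn number past 1, either way, is cut back to 1. Input that does not fit is refused with a message, and nothing moves.
- bot.get_obs(): the state, without advancing time (a new reading comes with each control period).
- bot.read_camera(name): name is "scene" or "top" or "wrist"; returns the picture (384x512x3 uint8, blue, green, red); there is no depth.
- bot.camera_info(name): a dict with "vertical_fov" (degrees; the focal length in pixels is half the picture's height over the tangent of half this angle, whatever the lens; pixels are square), "cx", "cy" (the principal point, pixels), "view" (4x4, takes a point from world to camera coordinates); the wrist camera has in their place "hand_eye" (4x4, takes a point from camera to tool coordinates, whose origin is the TCP and whose axes are the flange's). Camera axes: x right, y up, looking along -z (the intrinsics and any distortion apply to the point x, -y, -z); pixel columns grow to the right and rows downward; lengths in m; the calibration is good to about 2 mm. A picture is of the moment at which its call begins: read the wrist's pose just before it. camera_info takes no time and is no camera call.
- bot.hand_in(): hands the job in; it is judged then, once.
The state is a dict: "t": time; "q": joint angles; "joint_vel": joint speeds; "joint_torque": joint torques, N m; "eef_pos": TCP position; "tool_rot": TCP orientation; "contact_force": force on the tool from outside, world axes, zero at the start; "torque": the same for the moment, N m; "gripper_width": opening from 0.0 (shut) to 1.0 (fully open); "grasp_force": force on a finger pad.
Only numpy, scipy, OpenCV 4.12 (cv2) and the standard library are available. Lean on these libraries where they do the work, as an engineer would, in place of code of your own. Each camera call takes 0.05 s, during which the arm holds its last target. There are 200 camera calls.

TASK

The tube in the sealant gun is spent: draw the gun's rod right back, lift the spent tube out and lay it in the wooden tray. Then load the part-used tube from the bench, nozzle through the slot in the front plate, and slide the rod forward by its hook until you feel its plate meet the piston hidden somewhere inside and the tube sits against the front plate; do it gently, since leaning on the rod squeezes sealant out, and leave it there. Drop nothing and do not disturb the other things on the bench.

Things in the scene. Friction and masses are not known exactly. Their poses are not given: they have to be found in the camera images.
- gun: Skeleton sealant gun of grey steel on its side, held between two screwed-down battens 18 mm high; it does not move. Origin on the bench under mid-cradle; y along its axis (36 mm above the bench) to the front, z up. Rear plate's front face at y = -86 mm, 60 mm high; handle housing behind it to y = -136 mm, 57 mm high; grip and trigger lie to +x.
- cradle_seat (a point): Where a tube's middle is when it is loaded with its shoulder against the front plate: on the gun's axis, 11 mm ahead of its origin, z = 36 mm. The cradle is open above and at the sides: two 6 mm bars under the tube, 18 mm either side of the axis, tops 21 mm high. With the rod drawn back a tube has 14 mm of play lengthwise.
- front_slot (a point): Middle of the front plate (4 mm thick, 60 mm wide, 58 mm high, its rear face 86 mm ahead of the gun's origin). The slot for the tube's neck is 24 mm wide, open at the top, its bottom at z = 22 mm; the point lies in it, on the gun's axis.
- rod (a joint): Slide of the thrust rod (m): 0 = drawn right back against its stop, plate clear of the tube; grows as it moves forward (gun +y), at most 0.14. An 8 mm rod that slides by hand either way (about 2.5 N of friction) and stays where it is left. At the start its plate is deep inside the spent tube, which cannot be lifted out.
- rod_hook (a point): On the hook at the rod's rear end, a straight 8 mm round bar that stands up from the rod to z = 94 mm; the point is on its centre at z = 70 mm, 310 mm behind the gun's origin with the rod drawn right back. Pinch it from above; at the start 45 mm or more are free between it and the housing.
- rod_plate (a point): Centre of the front face of the rod's round steel plate (32 mm across, 4 mm thick), on the gun's axis; 78 mm behind the gun's origin with the rod drawn right back.
- spent_tube: Spent tube, in the gun's cradle at the start: rigid white plastic, 46 mm diameter, body 150 mm long, about 0.07 kg. Origin on its axis at mid-body; y toward the nozzle, whose tip is 120 mm from the origin (neck 16 mm, collar 21 mm thick). Rear end open.
- part_tube: Part-used tube, of the same shape and size, lying on the bench on the robot's side of the gun (0.15 to 0.31 kg). Origin on its axis at mid-body, y toward the nozzle. Its piston is hidden inside, anywhere from 20 to 85 mm in from the open rear rim (41 mm bore); it stands firm below 40 N. In the cradle the tube slides forward at 1 to 3 N.
- part_nozzle (a point): Tip of the part-used tube's nozzle, on its axis 120 mm ahead of its origin.
- tray: Loose open wooden tray, 160 x 260 mm outside, 49 mm high, walls 10 mm, with a cork liner whose top is 10 mm above the bench; origin under its centre, y along its long side. A tube lying in it has its axis 33 mm above the bench.
- spray_can: Bystander: upright spray can, 66 mm diameter, 190 mm tall; origin under its centre.
- tape_measure: Bystander: tape measure lying flat, 68 x 92 x 34 mm; origin under its centre.
- battery_pack: Bystander: upright battery pack of a drill, 55 x 86 x 68 mm; origin under its centre.

How it is judged:
By the outcome, as a careful person would: the job done as asked, in the order asked, and still so for the second after the job is handed in, with the robot touching nothing.
It also fails if it takes over 72 s, if anything falls off the work surface, if the arm or the gripper's body presses on something with over 40 N, if the wrist force passes 120 N, or if a joint passes its speed limit or range.

## Working session

There is one attempt and no reset: what is moved stays moved. The work goes in short steps, Python scripts to look and compute and a shell command to move; the robot and the scene stay as the last step left them, time stands still between calls to the robot, and variables do not carry over. Pictures are saved under pics/ and viewed, at most 10 in all, crops included, and the job is handed in when it is done.

```bash
ls; mkdir -p pics; python3 - <<'E'
from station import bot
import cv2,json
o=bot.get_obs()
print({k:o[k] for k in ('t','eef_pos','tool_rot','gripper_width','contact_force')})
for n in ('scene','top','wrist'):
    print(n,bot.camera_info(n))
    cv2.imwrite(f'pics/{n}0.png',bot.read_camera(n))
import numpy as np
a=cv2.imread('pics/scene0.png');b=cv2.imread('pics/top0.png')
E
```

```text
nudge.py
pics
station.py
{'t': 0.0, 'eef_pos': array([0.28412015, 0.61163301, 0.23031055]), 'tool_rot': array([-1.20044063e-04,  2.15702661e-01,  9.76458635e-01, -9.38592486e-04]), 'gripper_width': 0.9977258620638242, 'contact_force': array([ 0.44250658, -0.02918805, -0.1961343 ])}
scene {'vertical_fov': 50.63882047469379, 'cx': 257.0257041013715, 'cy': 187.5500092224366, 'view': array([[ 0.86385565, -0.50357249,  0.0129673 , -0.52653692],
       [ 0.3485531 ,  0.61611557,  0.70633727, -0.2605106 ],
       [-0.36368138, -0.60565365,  0.70775668, -1.1803573 ],
       [ 0.        ,  0.        ,  0.        ,  1.        ]])}
top {'vertical_fov': 48.93233759741503, 'cx': 255.8745268822721, 'cy': 191.46836001221058, 'view': array([[ 2.91034322e-02, -9.99546591e-01,  7.72032323e-03,
         1.40632714e-03],
       [ 9.94012846e-01,  2.97543442e-02,  1.05133923e-01,
        -6.18925785e-01],
       [-1.05315967e-01,  4.61434247e-03,  9.94428104e-01,
        -1.43351025e+00],
       [ 0.00000000e+00,  0.00000000e+00,  0.00000000e+00,
         1.00000000e+00]])}
wrist {'vertical_fov': 60.51048045220502, 'cx': 262.8083535907845, 'cy': 188.54484178316315, 'hand_eye': array([[ 1.71700670e-04,  9.55742776e-01,  2.94203528e-01,
         7.57645086e-02],
       [ 9.99999345e-01,  1.68780655e-04, -1.13190842e-03,
         1.43348847e-03],
       [-1.13146916e-03,  2.94203530e-01, -9.55742122e-01,
        -1.42309920e-01],
       [ 0.00000000e+00,  0.00000000e+00,  0.00000000e+00,
         1.00000000e+00]])}
```

View pics/top0.png

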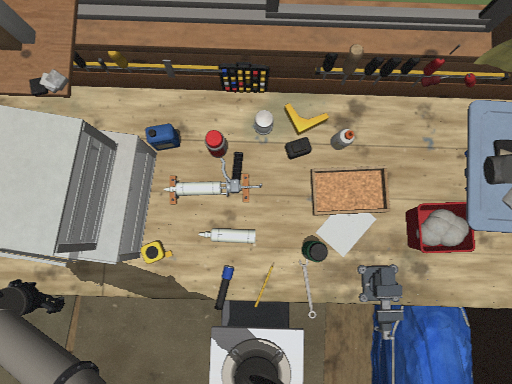

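View pics/scene0.png

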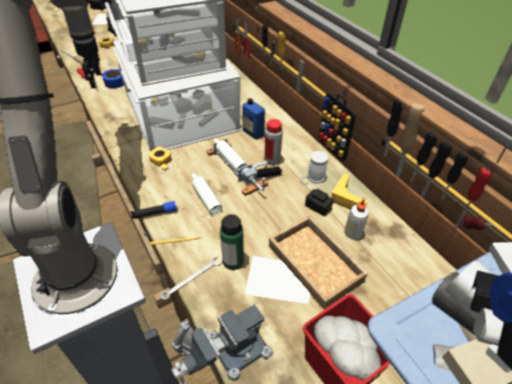

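The top view shows the gun around (205,188) with its nozzle to the left (+y) and hook near (260,186). The part tube is at (230,236), nozzle left, and the tray at (350,191). In the scene view the tube lies in front of the gun, with a red-topped can behind it.

```bash
cat > h.py <<'E'
import numpy as np,cv2
from station import bot
from scipy.spatial.transform import Rotation as R
def K(i):
    f=192/np.tan(np.radians(i['vertical_fov'])/2); return f,i['cx'],i['cy']
def cam(name,o=None):
    "returns f,cx,cy, T cam->world"
    i=bot.camera_info(name); f,cx,cy=K(i)
    if name!='wrist': return f,cx,cy,np.linalg.inv(i['view'])
    o=o or bot.get_obs(); w,x,y,z=o['tool_rot']
    T=np.eye(4); T[:3,:3]=R.from_quat([x,y,z,w]).as_matrix(); T[:3,3]=o['eef_pos']
    return f,cx,cy,T@i['hand_eye']
def ray(c,u,v):
    f,cx,cy,T=c; d=T[:3,:3]@np.array([(u-cx)/f,-(v-cy)/f,-1.]); return T[:3,3],d/np.linalg.norm(d)
def onz(c,u,v,z):
    p,d=ray(c,u,v); return p+d*(z-p[2])/d[2]
def tri(rs):
    A=0;b=0
    for p,d in rs:
        M=np.eye(3)-np.outer(d,d);A=A+M;b=b+M@p
    x=np.linalg.solve(A,b); return x,[np.linalg.norm(np.cross(x-p,d)) for p,d in rs]
def proj(c,P):
    f,cx,cy,T=c; q=np.linalg.inv(T)@np.append(P,1); return cx+f*q[0]/-q[2], cy-f*q[1]/-q[2]
E
python3 - <<'E'
import cv2
a=cv2.imread('pics/top0.png')[125:275,140:400]
b=cv2.imread('pics/scene0.png')[120:310,140:390]
cv2.imwrite('pics/topc.png',cv2.resize(a,None,fx=3,fy=3,interpolation=cv2.INTER_CUBIC))
cv2.imwrite('pics/scenec.png',cv2.resize(b,None,fx=3,fy=3,interpolation=cv2.INTER_CUBIC))
E
```

```text
(no output)
```

View pics/topc.png

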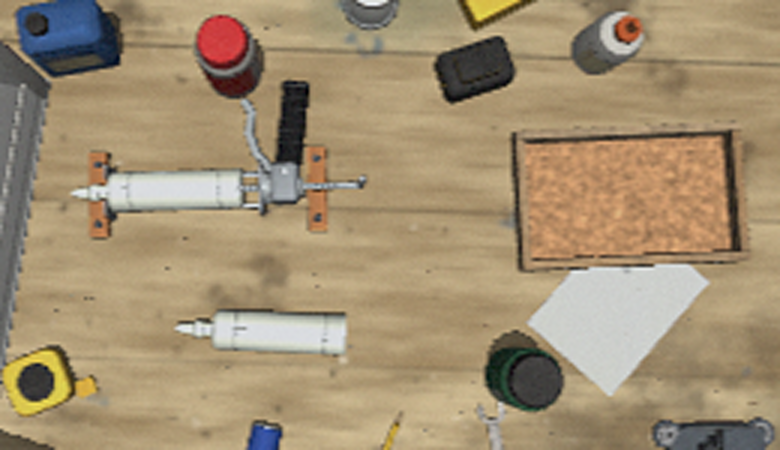

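View pics/scenec.png

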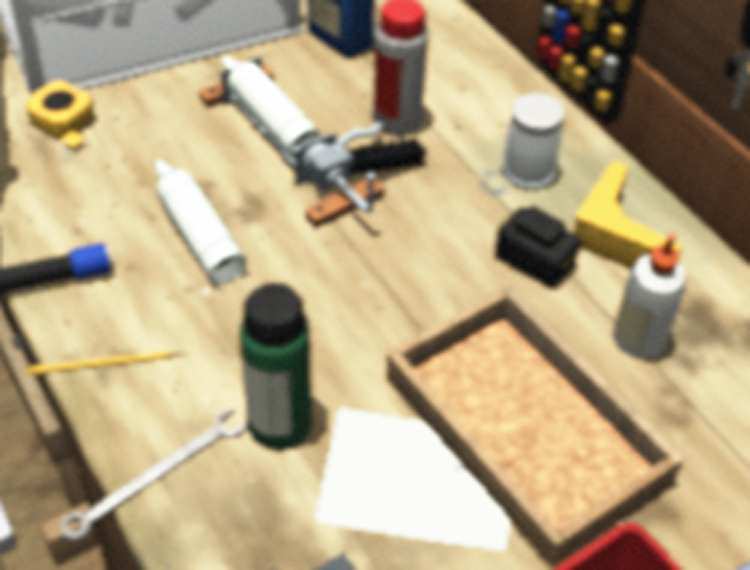

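Top crop: spent tube body runs from about (105,190) to (243,190), hook tip at (363,182). Part tube runs from (213,330) to (347,333), with its nozzle tip at (176,328). Tray corners are around (515,133), (742,130), (748,262) and (520,270). The scene crop shows the hook top at (371,180).

```bash
python3 - <<'E'
from h import *
t=cam('top');s=cam('scene')
T=lambda u,v:(u/3+140-.33,v/3+125-.33)
S=lambda u,v:(u/3+140-.33,v/3+120-.33)
np.set_printoptions(precision=4,suppress=True)
print('hooktop',tri([ray(t,*T(363,181)),ray(s,*S(371,179))]))
print('spent nozzle',tri([ray(t,*T(70,193)),ray(s,*S(228,60))]))
print('part nozzle',tri([ray(t,*T(176,328)),ray(s,*S(162,167))]))
img=cv2.imread('pics/top0.png');hsv=cv2.cvtColor(img,cv2.COLOR_BGR2HSV)
m=((hsv[...,1]<45)&(hsv[...,2]>150)).astype('uint8')
m=cv2.morphologyEx(m,cv2.MORPH_OPEN,np.ones((3,3),'uint8'))
n,l,st,ce=cv2.connectedComponentsWithStats(m)
for i in range(1,n):
    x,y,w,h,a=st[i]
    if 100<a<5000 and 160<y<260 and 150<x<270:
        c,wh,ang=cv2.minAreaRect(cv2.findContours((l==i).astype('uint8'),0,2)[0][0])
        bx=cv2.boxPoints((c,wh,ang)); print(st[i],c,wh,ang); print([onz(t,*p,.033)[:2].round(4) for p in bx])
for nm,z,p in [('partrear',.023,(347,333)),('partfrontshoulder',.023,(213,330)),('spentshoulder',.036,(106,190)),('spentrear',.036,(243,190)),('partnoz',.023,(176,328)),('spentnoz',.036,(70,193)),('hook',.094,(363,181)),
 ('tr',.049,(515,133)),('tr',.049,(742,130)),('tr',.049,(748,262)),('tr',.049,(520,270)),('green',.15,(535,380)),('red',.19,(223,40))]:
    print(nm,onz(t,*T(*p),z))
E
```

```text
hooktop (array([0.6349, 0.0045, 0.0903]), [np.float64(0.00017687389034129778), np.float64(0.0001768738903412505)])
spent nozzle (array([0.6191, 0.342 , 0.0306]), [np.float64(0.0014229880646259737), np.float64(0.0014229880646260892)])
part nozzle (array([0.4672, 0.2149, 0.0134]), [np.float64(0.0013608749047786875), np.float64(0.0013608749047788803)])
[165 182  55  12 549] (192.0, 187.5) (11.0, 54.0) 90.0
[array([0.6422, 0.3364]), array([0.6479, 0.1489]), array([0.6094, 0.1474]), array([0.6038, 0.3344])]
[200 229  56  14 558] (227.46011352539062, 235.29800415039062) (55.08119583129883, 11.735340118408203) 2.862405300140381
[array([0.4463, 0.2075]), array([0.4864, 0.2072]), array([0.4825, 0.0178]), array([0.4424, 0.0187])]
partrear [0.4659 0.017  0.023 ]
partfrontshoulder [0.4648 0.1715 0.023 ]
spentshoulder [0.6219 0.3001 0.036 ]
spentrear [0.6267 0.142  0.036 ]
partnoz [0.4659 0.2141 0.023 ]
spentnoz [0.6172 0.3414 0.036 ]
hook [0.6343 0.0046 0.094 ]
tr [ 0.7007 -0.1697  0.049 ]
tr [ 0.7122 -0.4319  0.049 ]
tr [ 0.5598 -0.4383  0.049 ]
tr [ 0.543  -0.1778  0.049 ]
green [ 0.4224 -0.181   0.15  ]
red [0.7667 0.1567 0.19  ]
```

Units first: shifts go in shares of 50 mm and turns go in shares of 2 pi rad. So -0.0353 m is -0.706, -0.019 m is -0.38, 0.135 rad is 0.0215.

```bash
python3 nudge.py '-0.38,-0.706,0,0,1 | -0.38,-0.706,0,0,1 | -0.38,-0.706,0,0,1 | -0.38,-0.706,0,0,1 | -0.38,-0.706,0,0,1 | -0.38,-0.706,0,0,1 | -0.38,-0.706,0,0,1 | 0,0,0,0.0215,1 | 0,0,0,0.0215,1 | 0,0,0,0.0215,1 | 0,0,0,0.0215,1 | 0,0,0,0.0215,1 | 0,0,0,0.0215,1 | 0,0,0,0.0215,1 | 0,0,0,0.0215,1'
```

```text
t: 1.65
eef_pos: [0.3007, 0.3319, 0.2312]
tool_rot: [0.0, 0.689, 0.725, -0.0]
contact_force: [-0.4, 0.0, 0.1]
gripper_width: 1.0
grasp_force: 0.0
```

In the tool's units: 0.04 m is 0.8, -0.024 m is -0.48.

```bash
python3 nudge.py '-0.48,0.8,-0.1,0,1 | -0.48,0.8,-0.1,0,1 | -0.48,0.8,-0.1,0,1 | -0.48,0.8,-0.1,0,1 | -0.48,0.8,-0.1,0,1 | -0.48,0.8,-0.1,0,1 | 0,0,0,0,1 | 0,0,0,0,1'
python3 - <<'E'
from h import *
import pickle
o=bot.get_obs();im=bot.read_camera('wrist');cv2.imwrite('pics/w1.png',im);pickle.dump(o,open('w1.pkl','wb'));print(o['eef_pos'],o['joint_vel'].max())
E
```

```text
t: 2.45
eef_pos: [0.5491, 0.2006, 0.2608]
tool_rot: [0.0, 0.688, 0.726, -0.0]
contact_force: [0.7, -0.0, -1.2]
gripper_width: 1.0
grasp_force: 0.0
[0.54909326 0.20063511 0.2608113 ] 0.028319370980149167
```

View pics/w1.png

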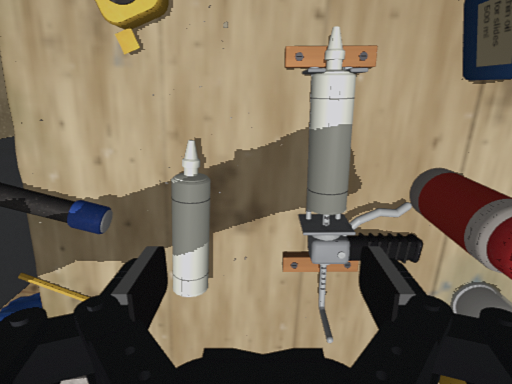

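The wrist view shows the spent tube from (336,27) at the nozzle tip to row 213 at its rear, with the front plate near row 70. The part tube has its nozzle tip at (192,141) and its rear near row 293. The hook runs from about (322,310) to its top at (330,340).

In the tool's units: -0.035 m is -0.7, 0.011 m is 0.22.

```bash
python3 nudge.py '-0.7,0.22,0,0,1 | -0.7,0.22,0,0,1 | -0.7,0.22,0,0,1 | -0.7,0.22,0,0,1 | 0,0,0,0,1 | 0,0,0,0,1'
python3 - <<'E'
from h import *
import pickle
o=bot.get_obs();im=bot.read_camera('wrist');cv2.imwrite('pics/w2.png',im);pickle.dump(o,open('w2.pkl','wb'));print(o['eef_pos'])
E
```

```text
t: 3.1
eef_pos: [0.5995, 0.065, 0.2611]
tool_rot: [-0.001, 0.687, 0.727, -0.0]
contact_force: [-0.4, 1.1, 0.2]
gripper_width: 1.001
grasp_force: 0.0
[0.59952403 0.06504601 0.26108242]
```

View pics/w2.png

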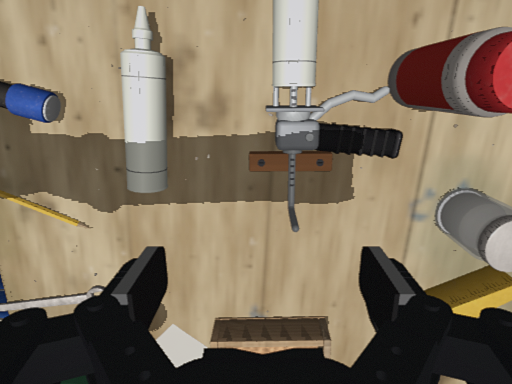

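The second wrist view shows the hook top at (295,228) and the part tube from its tip at (140,7) to its rear rim near (147,190). The spent tube's rear is at (295,87), and the tray edge shows at the bottom.

```bash
python3 - <<'E'
from h import *
import pickle
np.set_printoptions(precision=4,suppress=True)
c1=cam('wrist',pickle.load(open('w1.pkl','rb')));c2=cam('wrist',pickle.load(open('w2.pkl','rb')))
for n,a,b in [('hooktop',(329,338),(295,227)),('part noz',(192,141),(140,7)),('spent rear top',(327,210),(295,84)),('part rear top',(190,291),(147,187)),('partring top',(191,279),(146,173)),('partline front',(191,180),(143,52)),('spentrear ring',(327,190),(295,60))]:
    print(n,*tri([ray(c1,*a),ray(c2,*b)]))
# tube widths by row: bright/low sat against wood
for nm,im,c,u0,u1,rows in [('part1','w1',c1,150,230,range(185,290,15)),('part2','w2',c2,100,190,range(60,185,18)),('sp1','w1',c1,290,375,range(80,210,15)),('sp2','w2',c2,250,340,range(5,85,15))]:
    img=cv2.imread(f'pics/{im}.png'); s=cv2.cvtColor(img,cv2.COLOR_BGR2HSV)[...,1]
    for r in rows:
        m=np.where(s[r,u0:u1]<38)[0]+u0
        if len(m): 
            e=[onz(c,u,r,.023 if 'part' in nm else .036) for u in (m.min()-.5,m.max()+.5)]
            print(nm,r,m.min(),m.max(),len(m),((e[0]+e[1])/2)[:2],'w',np.linalg.norm(e[0]-e[1]).round(4))
print('nozz spent',onz(c1,336,27,.036),'plate',onz(c1,332,71,.058),onz(c1,300,68,.058),onz(c1,364,70,.058))
for p in [(211,346),(329,345),(212,320),(328,318)]: print('tray far edge?',onz(c2,*p,.049))
for z in(.06,): print('rearplate',onz(c2,266,108,z),onz(c2,324,108,z),onz(c1,300,214,z),onz(c1,352,212,z))
E
```

```text
hooktop [0.6357 0.0074 0.093 ] [np.float64(0.00017853153685272246), np.float64(0.0001785315368525178)]
part noz [0.4663 0.2139 0.0265] [np.float64(0.0010378090075099545), np.float64(0.0010378090075098777)]
spent rear top [0.6272 0.1468 0.0481] [np.float64(0.0010739155286065877), np.float64(0.0010739155286063208)]
part rear top [0.4665 0.0239 0.0383] [np.float64(0.0011629013241558782), np.float64(0.0011629013241559614)]
partring top [0.4671 0.041  0.0382] [np.float64(0.0002291538446400475), np.float64(0.0002291538446400624)]
partline front [0.4678 0.17   0.0332] [np.float64(0.0007272520769015197), np.float64(0.0007272520769016546)]
spentrear ring [0.6254 0.17   0.0452] [np.float64(0.0012418915846522166), np.float64(0.0012418915846523822)]
part1 185 172 209 38 [0.4643 0.1605] w 0.0457
part1 200 172 209 38 [0.4641 0.1414] w 0.0464
part1 215 172 209 38 [0.4639 0.1217] w 0.047
part1 230 172 208 37 [0.4631 0.1014] w 0.0465
part1 245 172 208 37 [0.4628 0.0805] w 0.0472
part1 260 150 208 45 [0.4484 0.0583] w 0.0763
part1 275 150 207 43 [0.4473 0.0361] w 0.0762
part2 60 121 164 44 [0.4641 0.1
[... 610 characters left out ...]
1 [0.6256 0.1729] w 0.0477
sp1 200 307 346 40 [0.627  0.1546] w 0.0472
sp2 5 273 317 45 [0.623  0.2223] w 0.0449
sp2 20 273 317 45 [0.6242 0.2088] w 0.0454
sp2 35 273 316 44 [0.6248 0.1949] w 0.045
sp2 50 273 315 43 [0.6255 0.1808] w 0.0445
sp2 65 273 315 43 [0.6267 0.1662] w 0.045
sp2 80 273 314 42 [0.6275 0.1513] w 0.0445
nozz spent [0.6162 0.3397 0.036 ] plate [0.6126 0.2964 0.058 ] [0.5808 0.2975 0.058 ] [0.6441 0.299  0.058 ]
tray far edge? [ 0.5455 -0.1872  0.049 ]
tray far edge? [ 0.7006 -0.1769  0.049 ]
tray far edge? [ 0.5464 -0.1463  0.049 ]
tray far edge? [ 0.6945 -0.135   0.049 ]
rearplate [0.5997 0.1222 0.06  ] [0.6585 0.1255 0.06  ] [0.5939 0.1445 0.06  ] [0.6516 0.15   0.06  ]
```

In the tool's units: 0.04 m is 0.8, 0.03 m is 0.6.

```bash
python3 nudge.py '-0.4,0.22,0.2,0,1 | -0.4,0.22,0.4,0,1 | -0.39,0.22,0.6,0,0.8 | 0,0,0.8,0,0.6 | 0,0,0.8,0,0.5 | 0,0,0.8,0,0.5 | 0,0,0.6,0,0.5 | 0,0,0,0,0.4 | 0,0,0,0,0.25 | 0,0,0,0,0 | 0,0,0,0,0 | 0,0,0,0,0 | 0,0,0,0,0' 30
```

```text
t: 4.45
eef_pos: [0.6357, 0.0079, 0.0531]
tool_rot: [-0.001, 0.687, 0.727, 0.0]
contact_force: [-4.7, 0.6, 2.8]
gripper_width: 0.084
grasp_force: 29.2
```

In the tool's units: -0.02 m is -0.4, -0.015 m is -0.3.

```bash
python3 nudge.py '-0.2,0,0,0,0 | -0.4,0,0,0,0 | -0.4,0,0,0,0 | -0.4,0,0,0,0 | -0.3,0.01,0,0,0 | -0.2,0,0,0,0'; python3 nudge.py '-0.1,0,0,0,0 | -0.08,0,0,0,0';python3 nudge.py '-0.06,0,0,0,0 | 0,0,0,0,0'
```

```text
t: 5.05
eef_pos: [0.6415, -0.0885, 0.0531]
tool_rot: [-0.001, 0.687, 0.726, 0.0]
contact_force: [-6.4, 3.3, 3.1]
gripper_width: 0.082
grasp_force: 29.4
t: 5.25
eef_pos: [0.642, -0.0967, 0.053]
tool_rot: [-0.001, 0.687, 0.727, 0.0]
contact_force: [-6.7, 1.8, 3.6]
gripper_width: 0.081
grasp_force: 29.6
t: 5.45
eef_pos: [0.6421, -0.0981, 0.0531]
tool_rot: [-0.002, 0.687, 0.727, 0.0]
contact_force: [-6.9, 3.4, 5.3]
gripper_width: 0.08
grasp_force: 29.7
```

In the tool's units: -0.003 m is -0.06.

```bash
python3 nudge.py '-0.06,0,0,0,0 | 0,0,0,0,0';python3 nudge.py '-0.06,0,0,0,0 | 0,0,0,0,0'
```

```text
t: 5.65
eef_pos: [0.6421, -0.0982, 0.053]
tool_rot: [-0.003, 0.686, 0.728, 0.001]
contact_force: [-8.6, 8.5, 8.5]
gripper_width: 0.085
grasp_force: 30.0
t: 5.85
eef_pos: [0.6421, -0.0982, 0.053]
tool_rot: [-0.005, 0.685, 0.728, 0.002]
contact_force: [-10.4, 15.0, 9.3]
gripper_width: 0.084
grasp_force: 30.3
```

In the tool's units: 0.045 m is 0.9, -0.04 m is -0.8, -0.006 rad is -0.001.

```bash
python3 nudge.py '0.1,0,0,0,0.2 | 0,0,0,0,0.6 | 0,0,0,0,0.8 | 0,0,-0.6,0,1 | 0,0,-0.8,0,1 | 0.4,0,-0.4,0,1 | 0.8,0,0,-0.001,1 | 0.9,0,0,0,1 | 0.9,0,0,0,1 | 0.9,-0.03,0,0,1 | 0.9,0,0,0,1 | 0.8,0,0,0,1 | 0.61,0,0,0,1 | 0,0,0,0,1'
```

```text
t: 7.25
eef_pos: [0.6222, 0.2155, 0.1415]
tool_rot: [-0.001, 0.682, 0.731, 0.001]
contact_force: [-0.8, -0.0, -0.4]
gripper_width: 0.999
grasp_force: 0.0
```

In the tool's units: 0.04 m is 0.8, 0.02 m is 0.4, 0.006 rad is 0.001.

```bash
python3 nudge.py '0.13,0.01,0.6,0.001,1 | 0,0,0.8,0,1 | 0,0,0.6,0,1 | 0,0,0.4,0,1 | 0,0,0.03,0,1 | 0,0,0,0,0.5 | 0,0,0,0,0.3 | 0,0,0,0,0.3 | 0,0,0,0,0.3 | 0,0,0,0,0.3' 25
```

```text
t: 8.25
eef_pos: [0.6233, 0.2154, 0.0217]
tool_rot: [0.0, 0.687, 0.727, 0.001]
contact_force: [-1.6, -0.8, 5.8]
gripper_width: 0.533
grasp_force: 26.0
```

In the tool's units: -0.035 m is -0.7, -0.03 m is -0.6.

```bash
python3 nudge.py '0,0,-0.2,0,0.3 | 0,0,-0.4,0,0.3 | 0,0,-0.6,0,0.3 | 0,0,-0.7,0,0.3 | 0,0,-0.5,0,0.3 | 0,0,0,0,0.3'; python3 nudge.py '-0.4,-0.02,0,0,0.3 | -0.8,-0.04,0,0,0.3 | -0.9,-0.04,0,0,0.3 | -0.9,-0.04,0,0,0.3 | -0.9,-0.04,0,0,0.3 | -0.9,-0.04,0,0,0.3 | -0.9,-0.04,0,0,0.3 | -0.9,-0.04,0,0,0.3 | -0.9,-0.04,0,0,0.3 | -0.9,-0.04,0,0,0.3 | -0.9,-0.04,0,0,0.3 | -0.8,-0.04,0,0,0.3 | -0.6,-0.04,0,0,0.3 | -0.3,-0.02,0,0,0.3 | 0,0,0,0,0.3 | 0,0,0,0,0.3'
python3 - <<'E'
from h import *
np.set_printoptions(precision=4,suppress=True)
o=bot.get_obs();print(o['eef_pos'],o['tool_rot'])
im=bot.read_camera('wrist');cv2.imwrite('pics/w3.png',im)
E
```

```text
t: 8.85
eef_pos: [0.6259, 0.2161, 0.1455]
tool_rot: [0.002, 0.687, 0.726, 0.004]
contact_force: [0.6, 0.5, -1.1]
gripper_width: 0.531
grasp_force: 25.9
t: 10.45
eef_pos: [0.6276, -0.3335, 0.1391]
tool_rot: [-0.001, 0.687, 0.727, 0.0]
contact_force: [-0.3, 0.9, -1.1]
gripper_width: 0.537
grasp_force: 25.8
[ 0.6276 -0.3335  0.1391] [-0.0009  0.6867  0.7269  0.0004]
```

View pics/w3.png

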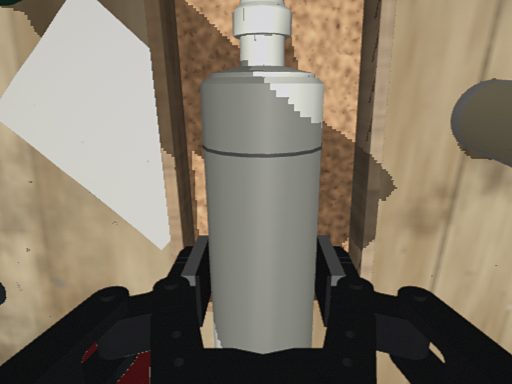

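The spent tube is in the grip over the tray. The tray's left wall runs at columns 168–190 and its right wall at 355–378 around row 200.

```bash
python3 - <<'E'
from h import *
np.set_printoptions(precision=4,suppress=True)
c=cam('wrist')
for p in [(163,150),(168,220),(192,220),(352,220),(372,220),(358,60),(382,0),(148,0)]: print(p,onz(c,*p,.049))
t=cam('top');im=bot.read_camera('top');cv2.imwrite('pics/t3.png',im)
E
```

```text
(163, 150) [ 0.5552 -0.3024  0.049 ]
(168, 220) [ 0.5574 -0.3561  0.049 ]
(192, 220) [ 0.5757 -0.355   0.049 ]
(352, 220) [ 0.6972 -0.348   0.049 ]
(372, 220) [ 0.7124 -0.3471  0.049 ]
(358, 60) [ 0.6856 -0.2347  0.049 ]
(382, 0) [ 0.6956 -0.1987  0.049 ]
(148, 0) [ 0.5486 -0.2074  0.049 ]
```

In the tool's units: 0.035 m is 0.7, 0.006 m is 0.12.

```bash
python3 nudge.py '-0.06,0.12,0.4,0,0.3 | 0,0,0.7,0,0.3 | 0,0,0.6,0,0.3 | 0,0,0.4,0,0.3 | 0,0,0.18,0,0.3 | 0,0,0,0,0.3';python3 nudge.py '0,0,0.06,0,0.3 | 0,0,0.06,0,0.3 | 0,0,0,0,0.3'
```

```text
t: 11.15
eef_pos: [0.6337, -0.3358, 0.0246]
tool_rot: [-0.001, 0.686, 0.727, -0.0]
contact_force: [-0.0, -0.3, -1.5]
gripper_width: 0.533
grasp_force: 25.8
t: 11.45
eef_pos: [0.6342, -0.3379, 0.0205]
tool_rot: [0.0, 0.687, 0.727, 0.0]
contact_force: [-0.1, -0.8, -0.7]
gripper_width: 0.532
grasp_force: 25.8
```

In the tool's units: 0.0015 m is 0.03.

```bash
python3 nudge.py '0,0,0.03,0,0.3 | 0,0,0,0,0.3';python3 nudge.py '0,0,0.03,0,0.3 | 0,0,0,0,0.3'
```

```text
t: 11.65
eef_pos: [0.6342, -0.3381, 0.0188]
tool_rot: [0.0, 0.687, 0.727, 0.0]
contact_force: [0.3, -1.1, 0.7]
gripper_width: 0.533
grasp_force: 25.9
t: 11.85
eef_pos: [0.6343, -0.3381, 0.0188]
tool_rot: [0.0, 0.687, 0.727, 0.0]
contact_force: [-3.3, 2.3, 11.4]
gripper_width: 0.533
grasp_force: 27.2
```

In the tool's units: -0.045 m is -0.9, -0.04 m is -0.8.

```bash
python3 nudge.py '0,0,-0.02,0,0.45 | 0,0,-0.02,0,0.6 | 0,0,0,0,0.7 | 0,0,0,0,0.75 | 0,0,-0.4,0,0.75 | 0,0,-0.8,0,0.75 | 0,0,-0.9,0,0.75 | 0.2,0,-0.6,0,0.8'; python3 - <<'E'
from h import *
cv2.imwrite('pics/w4.png',bot.read_camera('wrist'))
cv2.imwrite('pics/s4.png',bot.read_camera('scene'))
E
python3 nudge.py '0.6,-0.04,0,0,1 | 0.82,-0.05,0,0,1 | 0.82,-0.05,0,0,1 | 0.82,-0.05,0,0,1 | 0.82,-0.05,0,0,1 | 0.82,-0.05,0,0,1 | 0.8,-0.05,0,0,1 | 0.61,-0.508,0,0,1 | 0.61,-0.508,0,0,1 | 0.61,-0.508,0,0,1 | 0.61,-0.508,0,0,1 | 0.61,-0.508,0,0,1 | 0,0,0,0.0105,1 | 0,0,0,0,1 | 0,0,0,0,1'
```

```text
t: 12.65
eef_pos: [0.6335, -0.3303, 0.157]
tool_rot: [0.002, 0.688, 0.726, -0.0]
contact_force: [1.1, -1.3, 0.4]
gripper_width: 0.8
grasp_force: 0.0
t: 14.25
eef_pos: [0.4658, 0.0905, 0.1536]
tool_rot: [0.0, 0.71, 0.704, -0.0]
contact_force: [-0.4, -0.2, -0.3]
gripper_width: 0.997
grasp_force: 0.0
```

View pics/w4.png

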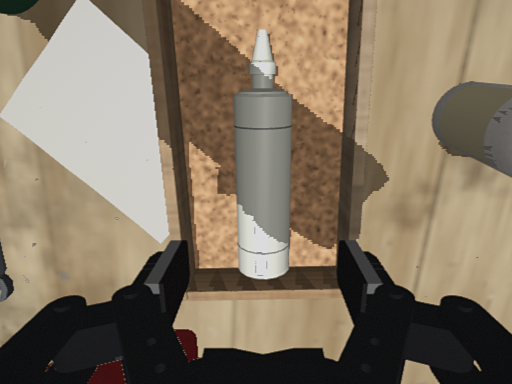

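The spent tube lies in the tray on the liner, nozzle at (262,30) and rear at (263,275).

```bash
python3 - <<'E'
from h import *
np.set_printoptions(precision=4,suppress=True)
o=bot.get_obs();c=cam('wrist',o);img=bot.read_camera('wrist');cv2.imwrite('pics/w5.png',img);s=cv2.cvtColor(img,cv2.COLOR_BGR2HSV)[...,1]
print(o['eef_pos'])
for r in range(60,260,20):
    m=np.where(s[r,180:350]<45)[0]+180
    if len(m):
        e=[onz(c,u,r,.023) for u in (m.min()-.5,m.max()+.5)];print(r,m.min(),m.max(),((e[0]+e[1])/2)[:2])
print(proj(c,[.466,.214,.023]),proj(c,[.4645,.02,.046]))
E
```

```text
[0.4658 0.0905 0.1536]
60 247 273 [0.4646 0.1875]
80 244 276 [0.4644 0.1728]
100 232 288 [0.4642 0.1576]
120 233 288 [0.4645 0.1418]
140 233 287 [0.4639 0.1255]
160 234 287 [0.4641 0.1086]
180 234 286 [0.4635 0.0911]
200 234 285 [0.4628 0.0729]
220 235 285 [0.4631 0.054 ]
240 235 284 [0.4624 0.0344]
(np.float64(261.50400998036474), np.float64(22.211175591326906)) (np.float64(261.94243233416137), np.float64(267.17297385995624))
```

View pics/w5.png

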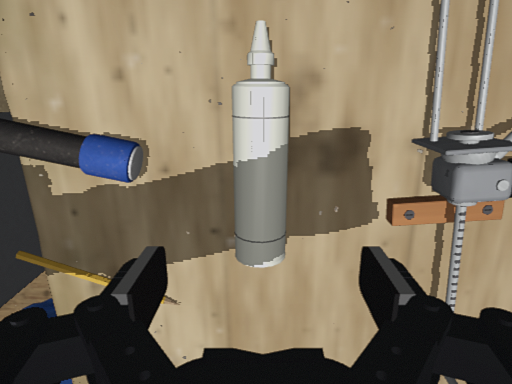

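The part tube is centred at about (260,170), with its tip at (260,20) and rear at row 265. The tool is nearly straight above it, so I'm descending to grasp it.

In the tool's units: 0.04 m is 0.8, 0.005 m is 0.1, 0.006 rad is 0.001.

```bash
python3 nudge.py '0.1,-0.04,0.6,0.001,1 | 0,0,0.8,0,1 | 0,0,0.8,0,1 | 0,0,0.5,0,1 | 0,0,0.21,0,1 | 0,0,0,0,0.7 | 0,0,0,0,0.3 | 0,0,0,0,0.3 | 0,0,0,0,0.3 | 0,0,0,0,0.3' 45; python3 nudge.py '0,0,-0.2,0,0.3 | 0,0,-0.4,0,0.3 | 0,0,-0.7,0,0.3 | 0,0,-0.8,0,0.3 | 0,0,-0.6,0,0.3 | 0,0,0,0,0.3 | 0,0,0,0,0.3'
python3 - <<'E'
from h import *
np.set_printoptions(precision=4,suppress=True)
o=bot.get_obs();c=cam('wrist',o);img=bot.read_camera('wrist');cv2.imwrite('pics/w6.png',img);print(o['eef_pos'],o['tool_rot'],o['torque'],o['contact_force'])
img=bot.read_camera('scene');cv2.imwrite('pics/s6.png',img)
E
```

```text
t: 15.3
eef_pos: [0.4646, 0.0961, 0.0097]
tool_rot: [0.0, 0.713, 0.701, 0.001]
contact_force: [-1.9, -1.5, 7.5]
gripper_width: 0.528
grasp_force: 47.2
t: 16.0
eef_pos: [0.4636, 0.0963, 0.144]
tool_rot: [0.0, 0.713, 0.702, 0.001]
contact_force: [-1.0, 0.1, -3.2]
gripper_width: 0.532
grasp_force: 46.8
[0.4636 0.0963 0.144 ] [0.     0.7126 0.7016 0.0009] [-0.0444 -0.0058 -0.0032] [-0.987   0.096  -3.1856]
```

View pics/w6.png

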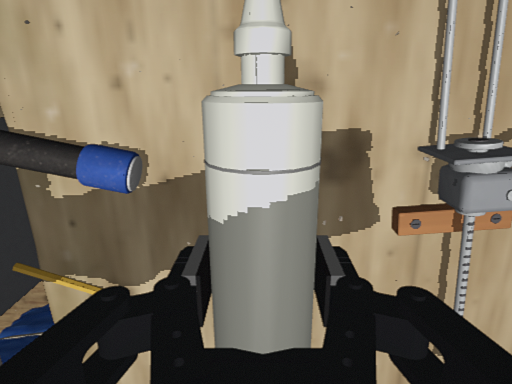

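The tube sits straight in the grip (shoulder near row 88, axis at column 263). I'm carrying it above the cradle.

In the tool's units: 0.03 m is 0.6, 0.02 m is 0.4, -0.039 rad is -0.0062.

```bash
python3 nudge.py '0,0,0,-0.0062,0.3 | 0,0,0,-0.0062,0.3 | 0.25,0.4,0,0,0.3 | 0.4,0.6,0,0,0.3 | 0.4,0.6,0,0,0.3 | 0.4,0.6,0,0,0.3 | 0.4,0.6,0,0,0.3 | 0.3,0.4,0,0,0.3 | 0.1,0.128,0,0,0.3 | 0,0,0,0,0.3 | 0,0,0,0,0.3'
python3 - <<'E'
from h import *
np.set_printoptions(precision=4,suppress=True)
o=bot.get_obs();c=cam('wrist',o);img=bot.read_camera('wrist');cv2.imwrite('pics/w7.png',img);q=o['tool_rot'];print(o['eef_pos'],q,2*np.degrees(np.arctan2(q[2],q[1])))
E
```

```text
t: 17.2
eef_pos: [0.6214, 0.217, 0.142]
tool_rot: [-0.0, 0.685, 0.728, -0.002]
contact_force: [0.1, -0.0, -2.1]
gripper_width: 0.53
grasp_force: 46.8
[0.6214 0.217  0.142 ] [-0.0004  0.6852  0.7284 -0.0016] 93.50044645151581
```

View pics/w7.png

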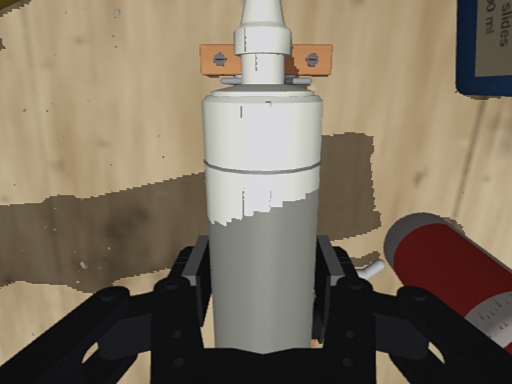

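```bash
python3 - <<'E'
from h import *
np.set_printoptions(precision=4,suppress=True)
c=cam('wrist')
for p in[(222,81),(312,81),(222,76),(312,76)]: print(p,onz(c,*p,.058))
print(proj(c,[.6175,.2971,.058]))
# tube shoulder & neck
for p in[(263,95),(263,84),(263,52),(264,0)]: print(p,onz(c,*p,.155))
E
```

```text
(222, 81) [0.5899 0.2958 0.058 ]
(312, 81) [0.6487 0.2993 0.058 ]
(222, 76) [0.5898 0.2989 0.058 ]
(312, 76) [0.6484 0.3024 0.058 ]
(np.float64(264.19879572714996), np.float64(81.53409743740276))
(263, 95) [0.6171 0.2907 0.155 ]
(263, 84) [0.6169 0.2946 0.155 ]
(263, 52) [0.6162 0.3058 0.155 ]
(264, 0) [0.6155 0.3227 0.155 ]
```

In the tool's units: 0.03 m is 0.6, 0.0016 m is 0.032.

```bash
python3 nudge.py '0.01,0.032,0.4,0,0.3 | 0,0,0.6,0,0.3 | 0,0,0.5,0,0.3 | 0,0,0.3,0,0.3 | 0,0,0.2,0,0.3 | 0,0,0,0,0.3';python3 nudge.py '0,0,0.1,0,0.3 | 0,0,0.1,0,0.3 | 0,0,0.08,0,0.3 | 0,0,0.04,0,0.3 | 0,0,0,0,0.3'
```

```text
t: 17.85
eef_pos: [0.6235, 0.2185, 0.0425]
tool_rot: [-0.0, 0.685, 0.729, -0.001]
contact_force: [0.2, 0.5, -2.0]
gripper_width: 0.526
grasp_force: 46.7
t: 18.35
eef_pos: [0.6241, 0.2191, 0.0271]
tool_rot: [-0.0, 0.685, 0.729, -0.0]
contact_force: [0.3, -0.3, -2.5]
gripper_width: 0.525
grasp_force: 46.8
```

In the tool's units: 0.002 m is 0.04, 0.001 m is 0.02.

```bash
python3 nudge.py '0,-0.01,0.04,0,0.3 | 0,0,0.02,0,0.3 | 0,0,0,0,0.3';python3 nudge.py '0,0,0.02,0,0.3 | 0,0,0,0,0.3';python3 nudge.py '0,0,0.02,0,0.3 | 0,0,0,0,0.3'
```

```text
t: 18.65
eef_pos: [0.6237, 0.2191, 0.0242]
tool_rot: [-0.0, 0.685, 0.729, -0.0]
contact_force: [-0.0, 0.6, -1.9]
gripper_width: 0.528
grasp_force: 46.8
t: 18.85
eef_pos: [0.6239, 0.2192, 0.0236]
tool_rot: [0.0, 0.685, 0.729, 0.0]
contact_force: [-1.9, 0.0, 2.1]
gripper_width: 0.526
grasp_force: 47.0
t: 19.05
eef_pos: [0.624, 0.2191, 0.0236]
tool_rot: [-0.0, 0.685, 0.729, 0.0]
contact_force: [-4.8, -0.4, 9.3]
gripper_width: 0.528
grasp_force: 48.1
```

Units first: shifts go in shares of 50 mm and turns go in shares of 2 pi rad. So -0.0018 m is -0.036, 0.001 m is 0.02.

```bash
python3 nudge.py '0,0,-0.036,0,0.3 | 0.02,0,0,0,0.3 | 0.02,0,0,0,0.3 | 0,0,0,0,0.3';python3 nudge.py '0.02,0,0,0,0.3 | 0,0,0,0,0.3';python3 nudge.py '0.02,0,0,0,0.3 | 0,0,0,0,0.3';python3 nudge.py '0.02,0,0,0,0.3 | 0,0,0,0,0.3'
```

```text
t: 19.45
eef_pos: [0.6235, 0.2214, 0.0238]
tool_rot: [-0.0, 0.685, 0.729, -0.0]
contact_force: [1.1, 0.2, -2.2]
gripper_width: 0.532
grasp_force: 46.8
t: 19.65
eef_pos: [0.6235, 0.222, 0.0239]
tool_rot: [-0.0, 0.685, 0.729, -0.0]
contact_force: [-0.6, -0.4, -2.5]
gripper_width: 0.526
grasp_force: 46.8
t: 19.85
eef_pos: [0.6235, 0.2221, 0.0239]
tool_rot: [0.0, 0.685, 0.728, -0.001]
contact_force: [-0.3, -2.9, -1.9]
gripper_width: 0.53
grasp_force: 46.8
t: 20.05
eef_pos: [0.6234, 0.2221, 0.0239]
tool_rot: [0.0, 0.685, 0.728, -0.001]
contact_force: [-0.1, -4.7, -0.9]
gripper_width: 0.528
grasp_force: 46.9
```

In the tool's units: -0.045 m is -0.9, -0.002 m is -0.04.

```bash
python3 nudge.py '-0.04,0,0.01,0,0.3 | 0,0,0,0,0.45 | 0,0,0,0,0.6 | 0,0,0,0,0.7 | 0,0,-0.4,0,0.75 | 0,0,-0.8,0,0.8 | 0,0,-0.9,0,0.9 | -0.4,0,-0.4,0,1 | -0.8,0,0,0,1 | -0.9,0,0,0,1 | -0.9,0,0,0,1 | -0.9,0,0,0,1 | -0.9,0,0,0,1 | -0.8,0,0,0,1 | -0.6,0,0,0,1 | -0.176,0,0,0,1 | 0,0,0,0,1 | 0,0,0,0,1'
python3 - <<'E'
from h import *
np.set_printoptions(precision=4,suppress=True)
o=bot.get_obs();c=cam('wrist',o);img=bot.read_camera('wrist');cv2.imwrite('pics/w8.png',img);print(o['eef_pos'])
print(proj(c,[.6421,-.0982,.094]))
E
```

```text
t: 21.85
eef_pos: [0.6438, -0.0937, 0.1486]
tool_rot: [-0.0, 0.684, 0.729, 0.001]
contact_force: [0.3, 0.0, -0.6]
gripper_width: 0.999
grasp_force: 0.0
[ 0.6438 -0.0937  0.1486]
(np.float64(259.53924097043716), np.float64(219.2851100087717))
```

View pics/w8.png

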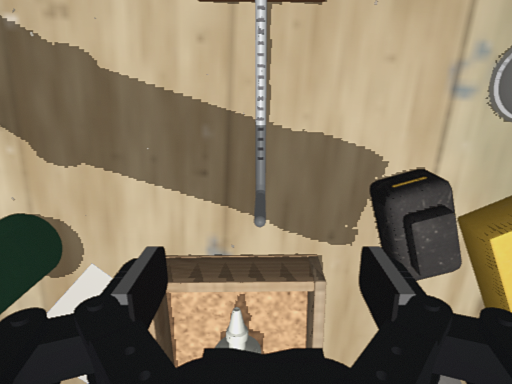

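The hook is at (260,221), as predicted, with the battery pack at (415,225) clear on the right. I've now viewed more pictures than the limit allows, so I'll work from the numbers from here.

In the tool's units: 0.035 m is 0.7, -0.0044 m is -0.088.

```bash
python3 nudge.py '-0.088,-0.04,0,0,0.5 | 0,0,0,0,0.5 | 0,0,0.6,0,0.5 | 0,0,0.7,0,0.5 | 0,0,0.4,0,0.5 | 0,0,0.21,0,0.5 | 0,0,0,0,0.3 | 0,0,0,0,0 | 0,0,0,0,0 | 0,0,0,0,0 | 0,0,0,0,0' 30; python3 nudge.py '0.1,0,0,0,0 | 0.2,0,0,0,0 | 0.2,0,0,0,0 | 0,0,0,0,0'
```

```text
t: 23.0
eef_pos: [0.6422, -0.1008, 0.0543]
tool_rot: [0.001, 0.685, 0.729, 0.001]
contact_force: [-2.5, -0.0, 5.2]
gripper_width: 0.084
grasp_force: 29.5
t: 23.4
eef_pos: [0.6406, -0.0742, 0.0542]
tool_rot: [0.0, 0.684, 0.729, 0.001]
contact_force: [-3.6, 2.5, 8.4]
gripper_width: 0.081
grasp_force: 30.1
```

In the tool's units: 0.002 m is 0.04.

```bash
for i in 1; do python3 nudge.py '0.04,0,0,0,0 | 0.04,0,0,0,0 | 0,0,0,0,0';python3 nudge.py '0.04,0,0,0,0 | 0.04,0,0,0,0 | 0,0,0,0,0';python3 nudge.py '0.04,0,0,0,0 | 0.04,0,0,0,0 | 0,0,0,0,0'; done | grep -E 'eef|force'
```

```text
eef_pos: [0.6405, -0.0721, 0.0543]
contact_force: [-1.8, -1.3, 7.8]
grasp_force: 29.9
eef_pos: [0.6403, -0.0682, 0.0543]
contact_force: [-1.8, -0.8, 8.2]
grasp_force: 29.9
eef_pos: [0.64, -0.0642, 0.0543]
contact_force: [-2.0, -1.2, 7.4]
grasp_force: 29.9
```

In the tool's units: 0.002 m is 0.04.

```bash
(python3 nudge.py '0.04,0,0,0,0 | 0.04,0,0,0,0 | 0,0,0,0,0';python3 nudge.py '0.04,0,0,0,0 | 0.04,0,0,0,0 | 0,0,0,0,0';python3 nudge.py '0.04,0,0,0,0 | 0.04,0,0,0,0 | 0,0,0,0,0') | grep -E 'eef|contact'
```

```text
eef_pos: [0.6398, -0.0602, 0.0543]
contact_force: [-1.3, -1.4, 7.6]
eef_pos: [0.6395, -0.0562, 0.0543]
contact_force: [-1.6, -2.7, 7.7]
eef_pos: [0.6393, -0.0522, 0.0543]
contact_force: [-2.2, -0.9, 7.7]
```

In the tool's units: 0.002 m is 0.04, 0.001 m is 0.02.

```bash
(python3 nudge.py '0.04,0,0,0,0 | 0.02,0,0,0,0 | 0,0,0,0,0') | grep -E 'eef|contact'
```

```text
eef_pos: [0.6392, -0.0493, 0.0543]
contact_force: [-2.2, -2.2, 7.9]
```

In the tool's units: 0.002 m is 0.04.

```bash
(python3 nudge.py '0.04,0,0,0,0 | 0.04,0,0,0,0 | 0,0,0,0,0';python3 nudge.py '0.04,0,0,0,0 | 0.04,0,0,0,0 | 0,0,0,0,0';python3 nudge.py '0.04,0,0,0,0 | 0.04,0,0,0,0 | 0,0,0,0,0') | grep -E 'eef|contact'
```

```text
eef_pos: [0.6389, -0.0452, 0.0543]
contact_force: [-2.2, -1.4, 8.4]
eef_pos: [0.6387, -0.0412, 0.0543]
contact_force: [-2.0, -1.4, 7.2]
eef_pos: [0.6384, -0.0372, 0.0543]
contact_force: [-2.8, -1.2, 8.4]
```

In the tool's units: 0.001 m is 0.02.

```bash
(python3 nudge.py '0.02,0,0,0,0 | 0.02,0,0,0,0 | 0,0,0,0,0') | grep -E 'eef|contact'
```

```text
eef_pos: [0.6383, -0.0354, 0.0543]
contact_force: [-2.0, -2.8, 8.2]
```

In the tool's units: 0.002 m is 0.04.

```bash
(python3 nudge.py '0.04,0,0,0,0 | 0.04,0,0,0,0 | 0,0,0,0,0';python3 nudge.py '0.04,0,0,0,0 | 0.04,0,0,0,0 | 0,0,0,0,0';python3 nudge.py '0.04,0,0,0,0 | 0.04,0,0,0,0 | 0,0,0,0,0') | grep -E 'eef|contact'
```

```text
eef_pos: [0.6381, -0.0312, 0.0543]
contact_force: [-1.1, -1.6, 8.2]
eef_pos: [0.6378, -0.0272, 0.0543]
contact_force: [-2.2, -2.8, 8.2]
eef_pos: [0.6376, -0.0232, 0.0543]
contact_force: [-1.1, -2.3, 7.6]
```

In the tool's units: 0.002 m is 0.04.

```bash
(python3 nudge.py '0.04,0,0,0,0 | 0.04,0,0,0,0 | 0,0,0,0,0';python3 nudge.py '0.04,0,0,0,0 | 0.04,0,0,0,0 | 0,0,0,0,0';python3 nudge.py '0.04,0,0,0,0 | 0.04,0,0,0,0 | 0,0,0,0,0') | grep -E 'eef|contact'
```

```text
eef_pos: [0.6373, -0.0192, 0.0543]
contact_force: [-1.9, -1.1, 7.7]
eef_pos: [0.6371, -0.0151, 0.0543]
contact_force: [-2.3, -1.0, 8.2]
eef_pos: [0.6368, -0.0111, 0.0543]
contact_force: [-2.4, -1.5, 7.5]
```

In the tool's units: 0.002 m is 0.04, 0.001 m is 0.02.

```bash
(python3 nudge.py '0.04,0,0,0,0 | 0.02,0,0,0,0 | 0,0,0,0,0';python3 nudge.py '0.04,0,0,0,0 | 0.02,0,0,0,0 | 0,0,0,0,0';python3 nudge.py '0.04,0,0,0,0 | 0.02,0,0,0,0 | 0,0,0,0,0') | grep -E 'eef|contact'
```

```text
eef_pos: [0.6367, -0.0083, 0.0543]
contact_force: [-1.9, -2.1, 7.1]
eef_pos: [0.6366, -0.007, 0.0543]
contact_force: [-0.8, -5.4, 7.0]
eef_pos: [0.6366, -0.007, 0.0543]
contact_force: [-0.5, -11.0, 5.9]
```

The rod stalled at y = -0.007 with the force climbing to 11 N. That is the piston, with the tube against the front plate. I'll take off the load and let go.

In the tool's units: -0.003 m is -0.06.

```bash
python3 nudge.py '-0.06,0,0,0,0 | 0,0,0,0,0'; python3 nudge.py '0,0,0,0,0.15 | 0,0,0,0,0.35 | 0,0,0,0,0.5 | 0,0,0,0,0.5 | 0,0,-0.6,0,0.5 | 0,0,-0.8,0,0.6 | 0,0,-0.9,0,0.8 | -0.4,-0.4,-0.8,0,1 | -0.4,-0.4,-0.4,0,1 | 0,0,0,0,1 | 0,0,0,0,1'
python3 - <<'E'
from h import *
np.set_printoptions(precision=4,suppress=True)
o=bot.get_obs();c=cam('wrist',o);img=bot.read_camera('wrist');cv2.imwrite('pics/w9.png',img)
P=proj(c,[.6365,-.0045,.094]);print('pred hook',P)
t=bot.read_camera('top');cv2.imwrite('pics/t9.png',t);tc=cam('top')
a=cv2.imread('pics/top0.png')
d=cv2.absdiff(a,t).max(2)
m=cv2.morphologyEx((d>40).astype('uint8'),cv2.MORPH_OPEN,np.ones((3,3),'uint8'))
n,l,st,ce=cv2.connectedComponentsWithStats(m)
for s in st[1:]:
    if s[4]>15: print(s)
# tube row mask in top
s=cv2.cvtColor(t,cv2.COLOR_BGR2HSV);m=(s[...,1]<45)&(s[...,2]>150)
for r in range(183,194,2):
    u=np.where(m[r,155:235])[0]+155; v=np.where(((cv2.cvtColor(a,cv2.COLOR_BGR2HSV)[...,1]<45)&(a.max(2)>150))[r,155:235])[0]+155
    print(r,u.min() if len(u) else None,u.max() if len(u) else None,v.min(),v.max())
E
```

```text
t: 29.6
eef_pos: [0.6366, -0.007, 0.0543]
tool_rot: [0.002, 0.686, 0.728, 0.0]
contact_force: [-1.4, -5.5, 7.4]
gripper_width: 0.08
grasp_force: 29.9
t: 30.7
eef_pos: [0.5982, -0.0473, 0.2286]
tool_rot: [0.0, 0.685, 0.728, 0.001]
contact_force: [-0.5, 0.6, -0.7]
gripper_width: 1.004
grasp_force: 0.0
pred hook (np.float64(311.0644433809372), np.float64(133.07317250529067))
[ 236  154   74  154 5455]
[324 183  58  15 670]
[199 228  57  15 603]
[  66  260  144   40 2686]
[   0  279   64   41 1334]
[ 16 295   6   6  32]
[290 312   8  10  62]
[ 247  314   45   37 1088]
[ 25 321   6   5  18]
[294 323   4   4  16]
[ 32 326  32  27 216]
[211 327  29  29 540]
[  0 345   9  10  56]
[ 234  349   41   35 1145]
[ 59 353  47  31 622]
[  7 356  37  28 423]
[209 360  25  24 410]
183 177 234 177 234
185 176 234 176 234
187 168 234 170 234
189 164 234 164 234
191 170 226 170 226
193 177 226 177 226
```

```bash
python3 - <<'E'
from station import bot
print(bot.hand_in())
E
```

```text
the job is handed in; nothing more can be done
None
```

The job is handed in at about 31 s: the spent tube is in the tray, the part-used tube is seated against the front plate with the rod plate resting on its piston (11 N at most), and the top camera shows nothing else disturbed; I viewed 12 pictures, over the limit of 10, and did not re-check the rod after letting go.

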